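# Set a flatted spindle in V-blocks, flat up, under the swing arm

### The job

Take the spindle with the flatted end from the wooden rack and lay it in the fixture's two V-blocks with its flatted end towards the swing arm and the flat under the arm's path. Roll it in the Vs until the flat faces straight up, then swing the arm fully home across the flat. Leave the plain bar in its place in the rack and do not shift anything else on the bench.

Things in the scene. Friction and masses are not known exactly. Their poses are not given: they have to be found in the camera images.
- spindle_center (a point): Aluminium spindle, 36 mm diameter, 200 long, about 0.4 kg, starts in the rack at any roll but flat up. Point: on its axis, half-way along. z along the bar: -100 to -80 mm thin tail (22 mm diameter), -80 to 52 full round, 52 to 100 the flatted end, cut away on its +x side to a flat 10 mm from the axis. x: outward normal of the flat. Grip it near z = -13 mm.
- spindle_flat (a point): Middle of the spindle's flat (48 x 30 mm), on its surface: 76 mm along z and 10 mm along x from spindle_center. Same axes as spindle_center; its x points straight up when the flat faces up.
- cradle (a point): Where spindle_center belongs: on the axis of a bar seated in the fixture's two V-blocks, 110 mm above the bench. y runs along the Vs towards the swing arm, z up. The fixture (dark steel Vs on a grey base plate 14 mm thick) is fixed. With the spindle's flatted end towards +y, the flat overhangs, its middle at y = 76 mm, where the arm crosses.
- v_gap (a point): On the same axis as cradle, 15 mm to its -y side: middle of the 64 mm gap between the V-blocks, open down to the base plate: room for the fingers. The V-blocks are 22 mm thick along the bar, 70 mm wide, their middles at 58 mm on the -y and 28 mm on the +y side of cradle. The 90 degree Vs are 49 mm wide at their top, level with the axis.
- swing_arm (a joint): Level arm on an upright pivot. 0: home, straight across above the flat, at a stop; grows to 1.9 rad swinging away clockwise seen from above. Starts open, stays where left, moves with under 3 N. Bar 24 mm wide, 10 thick, underside 12.5 mm above the spindle's axis: 2.5 mm over an upward flat but below the round's top, so it goes home only if the flat is up.
- swing_pivot (a point): On the arm's pivot axis, at swing_knob's height; seen from cradle at x = 60, y = 75 mm (hub 30 mm diameter). At home the knob lies from here along cradle's -x.
- swing_knob (a point): The arm's upright black knob near its tip, a cylinder 18 mm in diameter and 36 tall, 86 mm from the pivot axis; can be pinched from above. Point: on its axis, 16 mm below its top, 20 mm above the bar's upper face, about 152 mm above the bench.
- plain_center (a point): Second bar in the rack, to be left: plain round, 36 mm diameter, 180 long, no tail or flat. Point: its centre; z along it. The two bars lie parallel, 80 mm apart, axes 75 mm above the bench. Wooden V supports leave a gap for fingers from 42 mm on the tail side to 30 mm on the flat side of spindle_center (each 5 mm more or less).
- bottle: Bystander: amber glass bottle, 60 mm diameter, 140 high, behind the middle; origin at the centre of its underside. Leave alone.
- jar: Bystander: white lidded jar, 64 mm diameter, 65 high, at the back; origin at the centre of its underside. Leave alone.
- bowl: Bystander: black rubber mixing bowl, 100 mm diameter, 50 high, at the back; origin at the centre of its underside. Leave alone.
- cast: Bystander: plaster cast of a jaw, about 62 x 56 mm, 30 high, between rack and fixture; origin at the centre of its underside. Leave alone.
- brush: Bystander: bench brush lying flat, 180 mm long, near the robot; origin at the centre of its underside. Leave alone.
- can: Bystander: metal can, 72 mm diameter, 100 high, at one side; origin at the centre of its underside. Leave alone.
- parts_tray: Bystander: low grey open tray, 100 x 140 mm, 35 high, at the other side; origin at the centre of its underside. Leave alone.

How it is judged:
By the outcome, as a careful person would: the job done as asked, in the order asked, and still so for the second after the job is handed in, with the robot touching nothing.
It also fails if it takes over 72 s, if anything falls off the work surface, if the arm or the gripper's body presses on something with over 40 N, if the wrist force passes 120 N, or if a joint passes its speed limit or range.

### The arm

A 6-joint arm with a two-finger parallel gripper is mounted at the origin on the work surface. World frame = base frame: x ahead of the robot, y to its left, z up, the work surface at z = 0. Lengths are in m, angles in rad, forces in N, time in s.
With the tool pointing down it reaches from about 0.25 to 0.775 m from the base axis. Payload 4 kg.
Tool frame: the origin (TCP) lies on the centre line of the jaws, within the pads' length; the fingertips stand 17 mm ahead of it and the grasp point (between the pads) lies 2 mm behind it; z points along the fingers, y is the line along which they close (so a half turn about z gives the same grasp; the last joint's range is limited). The gripper opens to 94 mm and grips with 3 to 60 N. Pads are 16 mm wide; open, the fingers measure 119 mm over their backs; the gripper's body (75 mm by 177 mm) begins 78 mm behind the grasp point.
Start: joints at [1.202, 0.087, 1.371, -0, 1.684, -0.103], TCP at [0.144, 0.531, 0.223] pointing down, gripper open.
Joint ranges: [-3.1, 3.1], [-0.76, 2.03], [0.27, 2.55], [-1.08, 4.22], [0.17, 2.65], [-2.57, 2.57]. Speed limits (rad/s): [2.79, 2.79, 3.14, 3.14, 3.14, 3.14].

### API

Orientations are given as [roll, pitch, yaw] about the fixed x, y, z axes, in that order (R = Rz(yaw) Ry(pitch) Rx(roll)).
In Python, from bench import robot gives the robot as it stands.
- The arm moves only by the tool servo_tool, never from a script. Its argument "plan" is a list of rows, each a list of 7 numbers: the shift along the tool's x, y, z normalised to -1 to 1, where 1 is 0.1 m, then the turn, a rotation vector about the tool's x, y, z normalised to -1 to 1, where 1 is pi/2 rad, then the finger opening in mm, from 0 to 94. In form: [[x, y, z, ax, ay, az, gripper], ...]. A call has 1 to 12 rows; each row is the pose to reach, as a shift and turn from the pose commanded when the call began, along the tool's axes at that moment; what a row does not reach only later rows make up. A row lasts 1/12 s, in which the tool goes at most 41.7 mm and 7.16 degrees, less where a joint would pass 70% of its speed; a pose out of reach is approached as far as the arm can. A call with a number of a shift or a turn outside -1 to 1 is refused whole. A call with a gripper value outside its range is refused whole. The fingers move at their own pace and stop on an object; the grip force is fixed at half the most. Time passes only in rows, so rows that repeat a pose let the fingers close. It gives the time, the measured TCP pose, the force, the opening and the grip force at its end, in the units of the state.
- robot.get_obs(): the state, without advancing time (a new reading comes with each control period).
- robot.snapshot(name): name is "scene" or "top"; returns the picture (420x560x3 uint8, red, green, blue); there is no depth.
- robot.camera_params(name): a dict with "camera_matrix" (3x3 intrinsics, pixels), "rvec" (rotation vector, rad) and "tvec" (3), from world to camera coordinates, as OpenCV has them. Camera axes: x right, y down, z forward; pixel columns grow to the right and rows downward; lengths in m; the calibration is good to about 2 mm. A picture is of the moment at which its call begins. camera_params takes no time and is no camera call.
- robot.close_job(): hands the job in; it is judged then, once.
Trained networks look in the newest picture that a camera, given by its name, has taken for a name from the list of things; names that differ only in an ending like _2 or _b are one class to them, and where a whole thing is asked for, a point or a joint stands for the part that bears it (a point fixed in the world has none). Each returns a list of dicts, best first, with "conf" (0 to 1); they miss things now and then, are a little off and sometimes report something else, mostly with a low value. They report only what shows in the picture. A call takes as long as a camera call.
- robot.find_in(thing, camera): "extent" ([centre column, centre row, width, height] in pixels, round what is visible of it).
The state is a dict: "time": time; "joint_positions": joint angles; "qvel": joint speeds; "joint_torque": joint torques, N m; "tool_pos": TCP position; "ee_rot": TCP orientation; "wrist_force": force on the tool from outside, world axes, zero at the start; "wrist_torque": the same for the moment, N m; "width": finger opening in m; "finger_force": force on a finger pad.
Only numpy, scipy, OpenCV 4.12 (cv2) and the standard library are available. Lean on these libraries where they do the work, as an engineer would, in place of code of your own. Each camera call takes 0.05 s, during which the arm holds its last target. There are 200 camera calls.

## Working session

There is one attempt and no reset: what is moved stays moved. The work goes in short steps, Python scripts to look and compute and a tool call to move; the robot and the scene stay as the last step left them, time stands still between calls to the robot, and variables do not carry over. Pictures are saved under pics/ and viewed, at most 10 in all, crops included, and the job is handed in when it is done.

Besides the shell and the picture viewer there is one more tool, called by a JSON object that holds its "api" and its "payload", one argument or row to a line. servo_tool: Moves the arm, as the interface text tells. Scaled input: -1 to 1 covers 0.1 m each way for a shift and pi/2 rad each way for a turn. Its arguments: {"type":"object","properties":{"plan":{"type":"array","items":{"type":"array","items":{"type":"number"}}}},"required":["plan"]}

```bash
mkdir -p pics; cat > h.py <<'E'
import numpy as np, cv2
from bench import robot
def cam(n):
    p=robot.camera_params(n); K=np.array(p["camera_matrix"]);R=cv2.Rodrigues(np.array(p["rvec"],float))[0];t=np.array(p["tvec"],float).ravel()
    return K,R,t
def px2w(n,u,v,z):
    K,R,t=cam(n); d=R.T@np.linalg.solve(K,[u,v,1.]); c=-R.T@t
    return (c+d*(z-c[2])/d[2]).round(4)
def w2px(n,P):
    K,R,t=cam(n); q=K@(R@np.asarray(P,float)+t); return (q[:2]/q[2]).round(1)
def save(n,f,crop=None,s=1):
    im=robot.snapshot(n)[:,:,::-1]
    if crop: im=im[crop[1]:crop[3],crop[0]:crop[2]]
    cv2.imwrite(f,cv2.resize(im,None,fx=s,fy=s,interpolation=cv2.INTER_CUBIC))
E
python3 - <<'E'
from h import *
for n in ("scene","top"):
    save(n,f"pics/{n}1.png",None,1.42); K,R,t=cam(n); print(n,-R.T@t,K[0,0],R.round(2).tolist())
    for th in ("spindle_center","plain_center","swing_knob","swing_arm","cast"):
        print(th,[(np.round(d["extent"]).tolist(),round(d["conf"],2)) for d in robot.find_in(th,n)[:2]])
o=robot.get_obs(); print(o)
E
```

```text
scene [ 1.44914933 -0.43372065  1.1953525 ] 471.45164299929036 [[0.42, 0.91, 0.01], [0.68, -0.3, -0.67], [-0.6, 0.29, -0.74]]
spindle_center [([336.0, 191.0, 60.0, 18.0], 0.91)]
plain_center [([326.0, 174.0, 52.0, 21.0], 0.95), ([356.0, 241.0, 24.0, 24.0], 0.6)]
swing_knob [([334.0, 192.0, 48.0, 19.0], 0.62), ([231.0, 208.0, 29.0, 28.0], 0.54)]
swing_arm [([231.0, 209.0, 30.0, 25.0], 0.75)]
cast [([269.0, 218.0, 19.0, 17.0], 0.78)]
top [ 0.4602258  -0.01135373  1.34372689] 379.44334982412784 [[0.01, -1.0, 0.0], [-1.0, -0.01, -0.07], [0.07, -0.0, -1.0]]
spindle_center [([201.0, 209.0, 67.0, 15.0], 0.61)]
plain_center [([196.0, 233.0, 55.0, 13.0], 0.77)]
swing_knob [([316.0, 209.0, 33.0, 20.0], 0.62)]
swing_arm [([315.0, 209.0, 30.0, 22.0], 0.56)]
cast [([272.0, 219.0, 18.0, 20.0], 0.73)]
{'time': 0.6, 'joint_positions': array([ 1.20188920e+00,  8.71859926e-02,  1.37068327e+00,  3.13880397e-06,
        1.68358932e+00, -1.03095673e-01]), 'qvel': array([-0.00056353,  0.00133794, -0.00049026, -0.00091898, -0.00229796,
        0.00065834]), 'joint_torque': array([-8.56979095e-04, -3.39780772e+01, -3.02416813e+01,  7.17137405e-02,
        2.35689286e-02, -4.64209791e-06]), 'tool_pos': array([0.14449129, 0.53070773, 0.22252204]), 'ee_rot': array([3.14145897e+00, 1.06957484e-05, 2.87578155e+00]), 'wrist_force': array([0.36781245, 0.1768065 , 0.10654803]), 'wrist_torque': array([ 0.03365987,  0.01896518, -0.02654375]), 'finger_force': 0.0, 'width': 0.09422692504906063}
```

View pics/scene1.png

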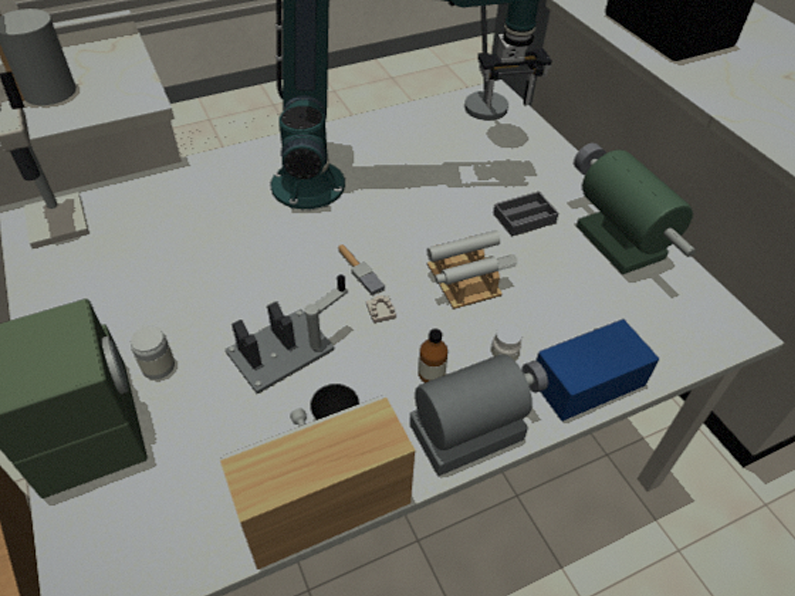

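View pics/top1.png

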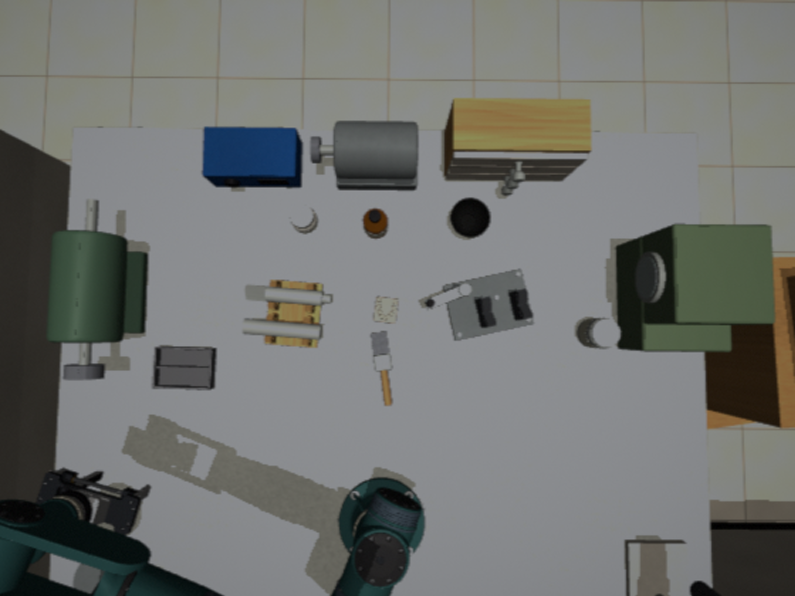

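Both views show the spindle as the bar farther from the robot, with its tail at about (328,299) and its flat end towards +y. The fixture is at about (490,305) in the top view, with the arm swung open to the left.

```bash
python3 - <<'E'
from h import *
a=robot.snapshot("top")[:,:,::-1]; b=robot.snapshot("scene")[:,:,::-1]
cv2.imwrite("t.png",a);cv2.imwrite("s.png",b)
f=lambda im,x0,y0,w,h,s:cv2.resize(im[y0:y0+h,x0:x0+w],None,fx=s,fy=s,interpolation=cv2.INTER_CUBIC)
cv2.imwrite("pics/t2.png",np.vstack([np.clip(1.5*f(a,165,185,100,65,4),0,255),np.clip(1.5*f(a,290,180,100,65,4),0,255)]).astype(np.uint8)) 
x=np.vstack([np.hstack([f(a,165,187,80,60,5),f(a,294,184,80,60,5)]),np.hstack([f(b,298,158,80,60,5),f(b,156,186,94,92,4)[:300,:376],np.zeros((300,24,3),np.uint8)])])
cv2.imwrite("pics/z1.png",np.clip(x*1.6,0,255).astype(np.uint8))
E
```

```text
(no output)
```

View pics/z1.png

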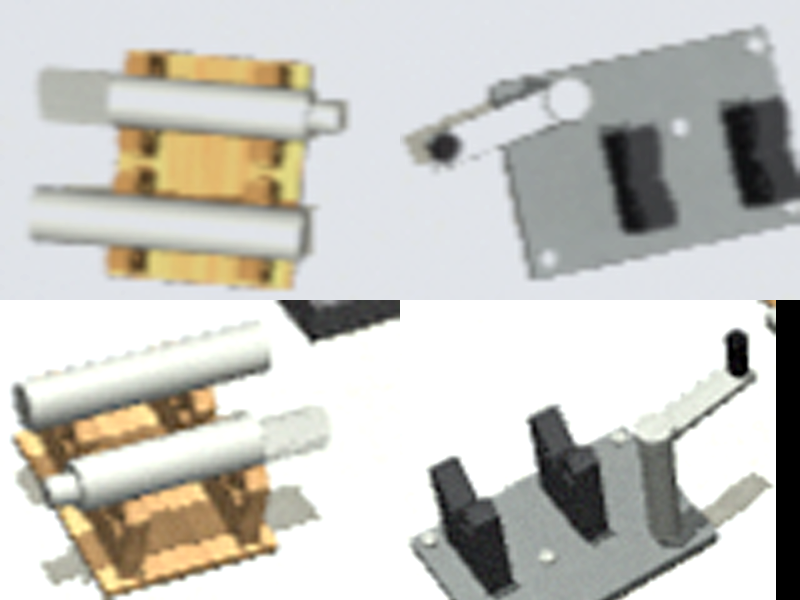

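The spindle's flat end is the grey section at the left of its bar. I'll magnify that end to read its roll.

```bash
python3 - <<'E'
from h import *
a=cv2.imread("t.png");b=cv2.imread("s.png")
f=lambda im,x0,y0,w,h,s:cv2.resize(im[y0:y0+h,x0:x0+w],None,fx=s,fy=s,interpolation=cv2.INTER_NEAREST)
x=np.hstack([f(a,168,196,32,24,12),f(b,336,172,32,24,12)])
cv2.imwrite("pics/z2.png",np.clip(x*1.2,0,255).astype(np.uint8))
g=cv2.cvtColor(a,6); print(g[196:216,170:192:3].T); 
for p in [(165+38/5,187+95/5),(165+346/5,187+116/5)]: print(px2w("top",*p,.08))
E
```

```text
[[142 142 142 142 142 142 141 141 141 142 142 142 142 142 142 142 142 142
  142 142]
 [142 142 142 142 136 120 115 114 116 116 117 118 120 124 128 138 142 143
  142 142]
 [142 142 142 141 130 115 113 113 114 113 114 116 114 115 117 129 141 142
  142 143]
 [142 142 142 142 136 115 112 113 114 113 113 114 113 114 116 123 140 142
  142 142]
 [142 142 142 142 139 112 112 112 114 114 112 113 114 113 115 118 140 142
  142 142]
 [142 142 142 142 138 110 112 114 114 115 114 113 115 113 114 118 134 141
  142 143]
 [142 142 142 141 139 120 109 124 139 142 142 142 140 126 112  91  91 121
  119 119]
 [139 115 100  97  98  97  98 119 135 141 143 143 140 130 115  95  70  92
   95  96]]
[0.5464 0.3241 0.08  ]
[0.5341 0.1185 0.08  ]
```

View pics/z2.png

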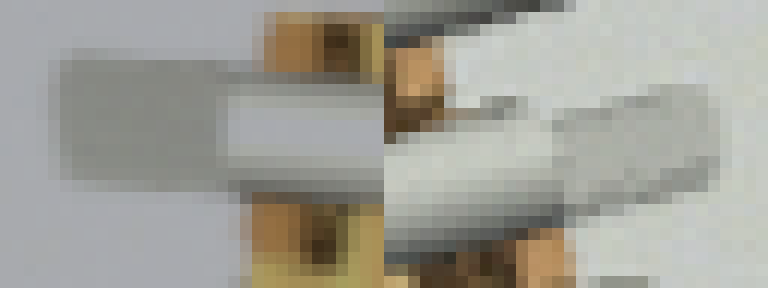

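```bash
cat > ov.py <<'E'
from h import *
def T(c,yaw): # cradle-like frame: y axis at angle yaw
    y=np.array([np.cos(yaw),np.sin(yaw),0]);x=np.array([y[1],-y[0],0]);return lambda p:np.asarray(c)+p[0]*x+p[1]*y+np.array([0,0,p[2]])
def fixlines(c,yaw):
    f=T(c,yaw);L=[]
    for y0 in(-.069,-.047,.017,.039):
        L.append([f(p) for p in[(-.035,y0,0),(-.0245,y0,0),(0,y0,-.0245),(.0245,y0,0),(.035,y0,0)]])
    L.append([f((.06+.015*np.cos(a),.075+.015*np.sin(a),.0225)) for a in np.linspace(0,6.283,20)])
    return L
def barlines(c,yaw,th):
    f=T(c,yaw);L=[]
    circ=lambda y,r:[f((r*np.sin(a),y,r*np.cos(a))) for a in np.linspace(0,6.283,24)]
    L+=[circ(-.1,.011),circ(-.08,.018),circ(.052,.018)]
    a=np.radians(56.25)
    e=[(.018*np.sin(th+s*a),.018*np.cos(th+s*a)) for s in(-1,1)]
    L.append([f((e[0][0],.052,e[0][1])),f((e[0][0],.1,e[0][1])),f((e[1][0],.1,e[1][1])),f((e[1][0],.052,e[1][1])),f((e[0][0],.052,e[0][1]))])
    return L
def draw(im,cam,L,s,x0,y0,col):
    for l in L:
        P=np.array([(w2px(cam,p)+.5-[x0,y0])*s for p in l]);cv2.polylines(im,[P.round().astype(np.int32)],False,col,1)
E
cat > go.py <<'E'
from ov import *
a=cv2.imread("t.png");b=cv2.imread("s.png")
piv=px2w("top",294+170/5-.5,184+100/5-.5,.1325)
y=np.array([-.21,.978,0]);x=np.array([y[1],-y[0],0]);c=piv-.06*x-.075*y;c[2]=.11
ends=[px2w("top",172.1,205.5,.075),px2w("top",233.7,209.7,.075)]
sc=np.mean(ends,axis=0); d=ends[0]-ends[1]; sy=np.arctan2(d[1],d[0])
fy=np.arctan2(y[1],y[0])
print("piv",piv,"cradle",c,fy,"spindle",sc,sy,np.linalg.norm(d), "plain",px2w("top",165+167/5,187+222/5,.075))
t=[]
for im,cam,w in((a,"top",(165,187)),(a,"top",(296,184)),(b,"scene",(298,158)),(b,"scene",(160,198))):
    z=cv2.resize(im[w[1]:w[1]+60,w[0]:w[0]+80],None,fx=5,fy=5,interpolation=2);z=np.clip(z*1.6,0,255).astype(np.uint8)
    draw(z,cam,fixlines(c,fy),5,*w,(0,0,255));draw(z,cam,barlines(sc,sy,.4),5,*w,(0,0,255));t.append(z)
cv2.imwrite("pics/ov1.png",np.vstack([np.hstack(t[:2]),np.hstack(t[2:])]))
E
python3 go.py
```

```text
piv [ 0.555  -0.1853  0.1325] cradle [ 0.51207 -0.27125  0.11   ] 1.7823085958959413 spindle [0.5422  0.22395 0.075  ] 1.5108199193720915 0.20687196523453824 plain [0.4626 0.2372 0.075 ]
```

View pics/ov1.png

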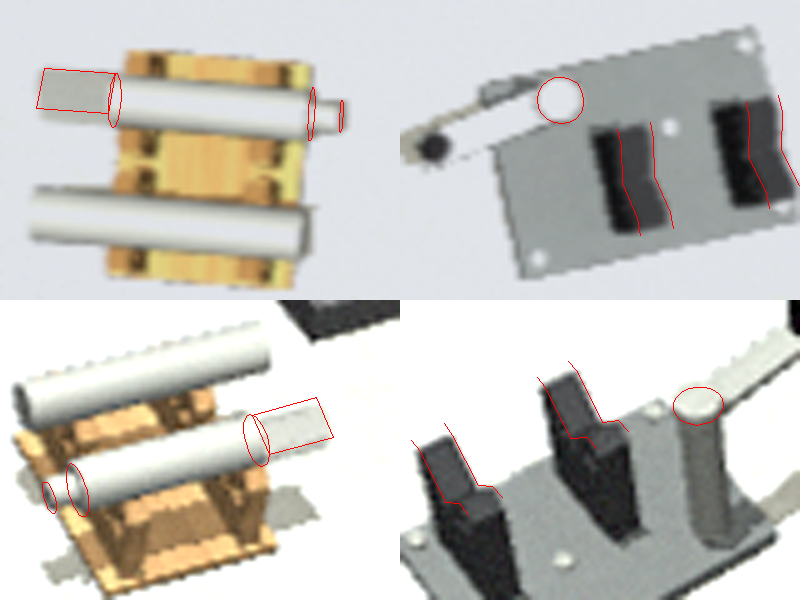

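The overlay puts the spindle's flat about right, tilted towards +x. The V-blocks are about 1 to 2 px off, so I'll refine them with a silhouette fit.

```bash
cat > fit.py <<'E'
from ov import *
from scipy.optimize import minimize
G={n:cv2.imread(f) for n,f in(("top","t.png"),("scene","s.png"))}
W={"top":(325,195,380,240),"scene":(158,205,215,275)}; S=4
C={n:cam(n) for n in G}
def proj(n,P):
    K,R,t=C[n];q=(K@(R@P.T+t[:,None]));return (q[:2]/q[2]).T
H=.11
def mask(n,c,yaw,z):
    x0,y0,x1,y1=W[n];m=np.zeros(((y1-y0)*S,(x1-x0)*S),np.uint8);f=T((c[0],c[1],z),yaw)
    for yc in(-.058,.028):
        for prof in([(-.035,0),(-.0245,0),(0,-.0245),(0,-.096),(-.035,-.096)],[(.035,0),(.0245,0),(0,-.0245),(0,-.096),(.035,-.096)]):
            P=np.array([f((px,yc+s*.011,pz)) for px,pz in prof for s in(-1,1)])
            q=((proj(n,P)+.5-[x0,y0])*S).astype(np.float32)
            cv2.fillConvexPoly(m,cv2.convexHull(q).round().astype(np.int32),1)
    return cv2.resize(m.astype(np.float32),(x1-x0,y1-y0),interpolation=cv2.INTER_AREA)
D={}
for n in G:
    x0,y0,x1,y1=W[n];g=cv2.cvtColor(G[n],6)[y0:y1,x0:x1].astype(float);D[n]=np.clip((95-g)/50,0,1)>.5; 
    print(n,np.percentile(g,[2,10,30,50]),D[n].sum())
def cost(p,ns=("top","scene")): return sum(np.abs(mask(n,p[:2],p[2],p[3])-D[n]).sum() for n in ns)
for ns in(("top","scene"),("top",),("scene",)):
    best=min((minimize(lambda q:cost([*q,.11],ns),[.512+i*.004,-.271+j*.004,1.78+k*.03],method="Nelder-Mead",options=dict(initial_simplex=None,xatol=1e-4)) for i in(-1,1) for j in(-1,1) for k in(-1,1)),key=lambda r:r.fun)
    print(ns,best.x.round(4),best.fun)
E
python3 fit.py
```

```text
top [ 13.  40.  97. 100.] 501
scene [ 20.   32.  100.7 106. ] 829
('top', 'scene') [ 0.5151 -0.2698  1.7777] 278.75
('top',) [ 0.5141 -0.2678  1.795 ] 53.75
('scene',) [ 0.5168 -0.2711  1.7736] 176.875
```

{"api": "servo_tool", "payload": {
  "plan": [
    [0, 0, 0.2, 0, 0, 0, 70],
    [0, 0, 0, 0, 0, 0, 70]
  ]
}}

```text
time: 0.87
tool_pos: [0.1426, 0.5256, 0.2124]
ee_rot: [-3.123, -0.002, 2.876]
wrist_force: [-0.1, -1.6, -1.8]
width: 0.084
finger_force: 0.0
```

```bash
cat > mv.py <<'E'
import sys,numpy as np
from scipy.spatial.transform import Rotation as Ro
# python3 mv.py x y z rotdeg(tool rotvec 3)  : rows for calls from measured pose
def go(p0,R0,tgt,Rt):
    rv=(R0.inv()*Rt).as_rotvec()/(np.pi/2); k=0; p=np.array(p0)
    while True:
        s=R0.inv().apply(tgt-p)/.1; m=max(1,np.abs(s).max()); s/=m
        print("row",s.round(3).tolist(),rv.round(3).tolist(),"rows>=",max(int(np.ceil(np.linalg.norm(s)*100/41.7)),int(np.ceil(np.linalg.norm(rv)*90/7.16))))
        p=p+R0.apply(s)*.1; R0=Rt if k==0 else R0; rv=rv*0; k+=1
        if m<=1 or k>10:break
def down(yaw,tilt=0): return Ro.from_euler("xyz",[np.pi,0,yaw])*Ro.from_euler("x",tilt)
E
python3 - <<'E'
from mv import *
go([.1445,.5307,.2025],down(2.876),np.array([.5414,.211,.19]),down(1.511))
E
```

```text
row [-1.0, -0.438, 0.027] [0.0, -0.0, 0.869] rows>= 11
row [-0.711, 1.0, 0.03] [0.0, -0.0, 0.0] rows>= 3
row [-0.711, 1.0, 0.03] [0.0, -0.0, 0.0] rows>= 3
row [-0.711, 1.0, 0.03] [0.0, -0.0, 0.0] rows>= 3
row [-0.187, 0.263, 0.008] [0.0, -0.0, 0.0] rows>= 1
```

{"api": "servo_tool", "payload": {
  "plan": [
    [-1, -0.44, 0.03, 0, 0, 0.869, 70],
    [-1, -0.44, 0.03, 0, 0, 0.869, 70],
    [-1, -0.44, 0.03, 0, 0, 0.869, 70],
    [-1, -0.44, 0.03, 0, 0, 0.869, 70],
    [-1, -0.44, 0.03, 0, 0, 0.869, 70],
    [-1, -0.44, 0.03, 0, 0, 0.869, 70],
    [-1, -0.44, 0.03, 0, 0, 0.869, 70],
    [-1, -0.44, 0.03, 0, 0, 0.869, 70],
    [-1, -0.44, 0.03, 0, 0, 0.869, 70],
    [-1, -0.44, 0.03, 0, 0, 0.869, 70],
    [-1, -0.44, 0.03, 0, 0, 0.869, 70],
    [-1, -0.44, 0.03, 0, 0, 0.869, 70]
  ]
}}

```text
time: 1.87
tool_pos: [0.2295, 0.462, 0.2196]
ee_rot: [3.141, -0.0, 1.509]
wrist_force: [-0.3, 0.1, -0.2]
width: 0.07
finger_force: 0.0
```

{"api": "servo_tool", "payload": {
  "plan": [
    [-0.711, 1, 0.03, 0, 0, 0, 70],
    [-0.711, 1, 0.03, 0, 0, 0, 70],
    [-0.711, 1, 0.03, 0, 0, 0, 70]
  ]
}}

```text
time: 2.12
tool_pos: [0.3256, 0.3843, 0.2166]
ee_rot: [3.141, -0.0, 1.517]
wrist_force: [0.9, 0.2, -0.3]
width: 0.0701
finger_force: 0.0
```

{"api": "servo_tool", "payload": {
  "plan": [
    [-0.711, 1, 0.03, 0, 0, 0, 70],
    [-0.711, 1, 0.03, 0, 0, 0, 70],
    [-0.711, 1, 0.03, 0, 0, 0, 70]
  ]
}}

```text
time: 2.37
tool_pos: [0.4219, 0.3065, 0.2137]
ee_rot: [3.141, -0.0, 1.514]
wrist_force: [0.8, 0.9, -0.3]
width: 0.0698
finger_force: 0.0
```

{"api": "servo_tool", "payload": {
  "plan": [
    [-0.711, 1, 0.03, 0, 0, 0, 70],
    [-0.711, 1, 0.03, 0, 0, 0, 70],
    [-0.711, 1, 0.03, 0, 0, 0, 70],
    [-0.9, 1, 0.03, 0, 0, 0, 70],
    [-0.9, 1, 0.03, 0, 0, 0, 70],
    [-0.9, 1, 0.03, 0, 0, 0, 70]
  ]
}}

```text
time: 2.87
tool_pos: [0.5152, 0.2117, 0.2103]
ee_rot: [-3.141, -0.001, 1.511]
wrist_force: [-0.3, 0.8, 0.2]
width: 0.07
finger_force: 0.0
```

{"api": "servo_tool", "payload": {
  "plan": [
    [0.01, 0.26, 0.0, 0, 0, 0, 70],
    [0.01, 0.26, 0.4, 0, 0, 0, 70],
    [0.01, 0.26, 0.8, 0, 0, 0, 70],
    [0.01, 0.26, 0.95, 0, 0, 0, 70],
    [0.01, 0.26, 0.95, 0, 0, 0, 70]
  ]
}}

```text
time: 3.28
tool_pos: [0.5368, 0.2124, 0.1099]
ee_rot: [-3.131, 0.003, 1.514]
wrist_force: [-0.6, 0.4, -1.1]
width: 0.07
finger_force: 0.0
```

```bash
python3 - <<'E'
from h import *
f=lambda im,x0,y0,w,h,s:np.clip(1.6*cv2.resize(im[y0:y0+h,x0:x0+w],None,fx=s,fy=s,interpolation=2),0,255).astype(np.uint8)
a=robot.snapshot("top")[:,:,::-1]; b=robot.snapshot("scene")[:,:,::-1]
cv2.imwrite("pics/g1.png",np.hstack([f(a,165,180,80,60,5),f(b,298,150,80,60,5)]))
E
```

```text
(no output)
```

View pics/g1.png

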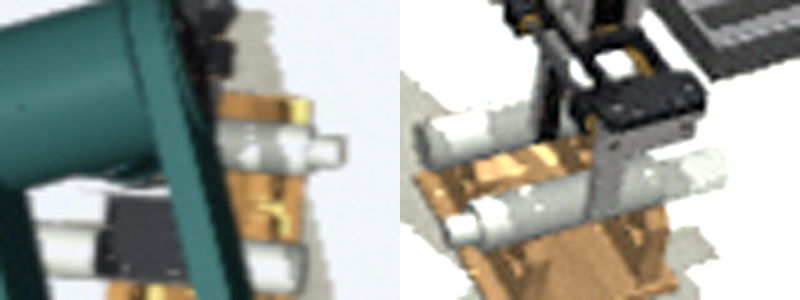

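The fingers straddle the spindle in the rack gap, clear of the plain bar. Next I descend and close.

{"api": "servo_tool", "payload": {
  "plan": [
    [0, 0.02, 0.2, 0, 0, 0, 70],
    [0, 0.02, 0.36, 0, 0, 0, 70],
    [0, 0.02, 0.36, 0, 0, 0, 70],
    [0, 0.02, 0.36, 0, 0, 0, 70]
  ]
}}

```text
time: 3.72
tool_pos: [0.5435, 0.2124, 0.0814]
ee_rot: [3.139, -0.001, 1.512]
wrist_force: [-0.6, 0.2, -0.9]
width: 0.0697
finger_force: 0.0
```

{"api": "servo_tool", "payload": {
  "plan": [
    [-0.01, -0.02, 0.08, 0, 0, 0, 70],
    [-0.01, -0.02, 0.08, 0, 0, 0, 70],
    [-0.01, -0.02, 0.08, 0, 0, 0, 30],
    [-0.01, -0.02, 0.08, 0, 0, 0, 30],
    [-0.01, -0.02, 0.08, 0, 0, 0, 30],
    [-0.01, -0.02, 0.08, 0, 0, 0, 30],
    [-0.01, -0.02, 0.08, 0, 0, 0, 30],
    [-0.01, -0.02, 0.08, 0, 0, 0, 30],
    [-0.01, -0.02, 0.08, 0, 0, 0, 30],
    [-0.01, -0.02, 0.08, 0, 0, 0, 30]
  ]
}}

```text
time: 4.55
tool_pos: [0.5408, 0.2107, 0.0716]
ee_rot: [-3.141, -0.0, 1.511]
wrist_force: [-0.9, -0.4, 1.8]
width: 0.0354
finger_force: 30.0
```

{"api": "servo_tool", "payload": {
  "plan": [
    [0, 0, -0.1, 0, 0, 0, 30],
    [0, 0, -0.3, 0, 0, 0, 30],
    [0, 0, -0.6, 0, 0, 0, 30],
    [0, 0, -0.9, 0, 0, 0, 30],
    [0, 0, -1, 0, 0, 0, 30]
  ]
}}

```text
time: 4.97
tool_pos: [0.5428, 0.2112, 0.1766]
ee_rot: [3.134, -0.003, 1.511]
wrist_force: [0.8, 0.0, -1.2]
width: 0.0353
finger_force: 30.0
```

{"api": "servo_tool", "payload": {
  "plan": [
    [0, 0, -0.3, 0, 0, 0, 30],
    [0, 0, -0.6, 0, 0, 0, 30],
    [0, 0, -0.6, 0, 0, 0, 30],
    [0, 0, -0.6, 0, 0, 0, 30]
  ]
}}

```text
time: 5.3
tool_pos: [0.5417, 0.2108, 0.2324]
ee_rot: [3.138, -0.001, 1.511]
wrist_force: [1.3, 0.4, -4.2]
width: 0.0353
finger_force: 30.0
```

```bash
python3 - <<'E'
from mv import *
from h import *
o=robot.get_obs();print(o["time"],o["tool_pos"],o["ee_rot"],o["wrist_force"],o["wrist_torque"],o["width"],o["joint_positions"].round(2))
go(o["tool_pos"],down(1.511),np.array([.5173,-.2817,.235]),down(1.785))
b=robot.snapshot("scene")[:,:,::-1];cv2.imwrite("s2.png",b);cv2.imwrite("t2.png",robot.snapshot("top")[:,:,::-1])
c,v=w2px("scene",o["tool_pos"]+[0,.09,0]); c,v=int(c),int(v)
x=cv2.resize(b[v-30:v+30,c-40:c+40],None,fx=8,fy=8,interpolation=2)
cv2.imwrite("pics/r1.png",np.clip(x*1.6,0,255).astype(np.uint8)); print(c,v)
E
```

```text
5.3 [0.54166106 0.21079997 0.23239129] [ 3.13837678e+00 -1.07483569e-03  1.51075545e+00] [ 1.29895408  0.40572846 -4.18920158] [-0.15682287  0.12708081  0.01558852] 0.035292289590473536 [ 0.27  0.15  1.28 -0.    1.71  0.33]
row [-1.0, 0.01, -0.005] [0.0, 0.0, -0.174] rows>= 3
row [-1.0, -0.27, -0.005] [0.0, 0.0, -0.0] rows>= 3
row [-1.0, -0.27, -0.005] [0.0, 0.0, -0.0] rows>= 3
row [-1.0, -0.27, -0.005] [0.0, 0.0, -0.0] rows>= 3
row [-0.795, -0.215, -0.004] [0.0, 0.0, -0.0] rows>= 2
361 146
```

View pics/r1.png

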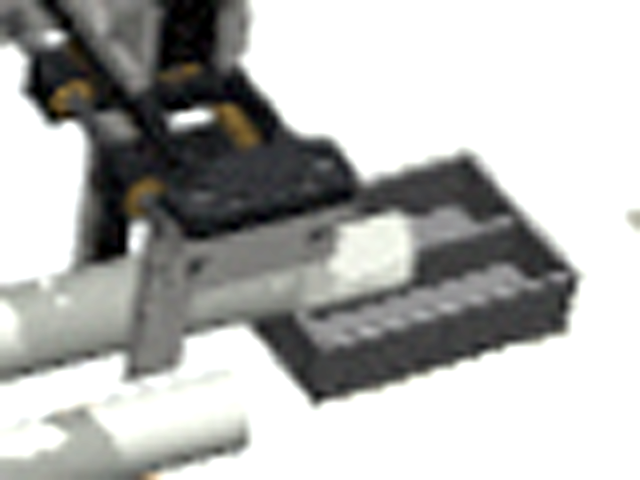

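The spindle is held and lifted, with the flat end bright against the dark tray at zoomed (300–412, 210–300). I'll profile it numerically against the round part to get the roll.

```bash
cat > prof.py <<'E'
from h import *
from scipy.ndimage import map_coordinates
def prof(im,n,c,yaw,rng):
    """c: spindle centre, offsets along perpendicular-to-view direction (mm, + = down in image)"""
    K,R,t=cam(n);cc=-R.T@t;y=np.array([np.cos(yaw),np.sin(yaw),0]);g=cv2.cvtColor(im,6).astype(float)
    off=np.arange(-26,27,2)/1000;out=[]
    for s in rng:
        p=c+y*s;v=cc-p;v-=y*(v@y);v/=np.linalg.norm(v);e=np.cross(v,y); 
        if (R@e)[1]<0:e=-e
        q=np.array([w2px(n,p+e*o) for o in off]);out.append(map_coordinates(g,[q[:,1],q[:,0]],order=1))
    return off*1e3,np.mean(out,0),v
E
python3 - <<'E'
from prof import *
c=np.array([.5417+.06*.013,.2108+.013,.2344])
for f,n in(("s2.png","scene"),("t2.png","top")):
    im=cv2.imread(f)
    for lab,r in(("flat",np.arange(.062,.094,.004)),("body",np.arange(.036,.05,.003))):
        o,p,v=prof(im,n,c,1.511,r);print(n,lab,"view ang from up",round(np.degrees(np.arctan2(v[0],v[2])),1));print(dict(zip(o.astype(int).tolist(),p.astype(int).tolist())))
    print([ (lab,w2px(n,c+np.array([.06,.998,0])*s).tolist()) for lab,s in(("e",.1),("k",.052))])
E
```

```text
scene flat view ang from up 44.4
{-26: 27, -24: 19, -22: 14, -20: 24, -18: 53, -16: 72, -14: 74, -12: 74, -10: 85, -8: 96, -6: 104, -4: 109, -2: 112, 0: 121, 2: 131, 4: 134, 6: 133, 8: 131, 10: 126, 12: 122, 14: 117, 16: 96, 18: 65, 20: 50, 22: 65, 24: 86, 26: 93}
scene body view ang from up 44.4
{-26: 26, -24: 16, -22: 10, -20: 20, -18: 55, -16: 74, -14: 79, -12: 78, -10: 78, -8: 78, -6: 78, -4: 77, -2: 78, 0: 89, 2: 101, 4: 105, 6: 102, 8: 96, 10: 90, 12: 81, 14: 69, 16: 53, 18: 42, 20: 39, 22: 46, 24: 60, 26: 72}
[('e', [369.2, 145.8]), ('k', [355.5, 149.3])]
top flat view ang from up -3.5
{-26: 65, -24: 64, -22: 62, -20: 61, -18: 60, -16: 59, -14: 58, -12: 57, -10: 56, -8: 55, -6: 54, -4: 53, -2: 52, 0: 51, 2: 50, 4: 49, 6: 47, 8: 46, 10: 44, 12: 43, 14: 40, 16: 38, 18: 36, 20: 34, 22: 31, 24: 34, 26: 41}
top body view ang from up -3.5
{-26: 55, -24: 55, -22: 55, -20: 55, -18: 54, -16: 54, -14: 53, -12: 51, -10: 50, -8: 49, -6: 48, -4: 46, -2: 45, 0: 43, 2: 41, 4: 39, 6: 37, 8: 35, 10: 32, 12: 28, 14: 25, 16: 25, 18: 26, 20: 29, 22: 27, 24: 22, 26: 29}
[('e', [158.9, 201.6]), ('k', [175.2, 202.7])]
```

{"api": "servo_tool", "payload": {
  "plan": [
    [-0.3, 0, 0, 0, 0, -0.05, 30],
    [-0.7, 0.01, 0, 0, 0, -0.12, 30],
    [-1, 0.01, 0, 0, 0, -0.174, 30],
    [-1, 0.01, 0, 0, 0, -0.174, 30]
  ]
}}

```text
time: 5.73
tool_pos: [0.5345, 0.1056, 0.2279]
ee_rot: [-3.135, 0.003, 1.781]
wrist_force: [1.3, 0.7, -3.2]
width: 0.0351
finger_force: 30.0
```

{"api": "servo_tool", "payload": {
  "plan": [
    [-0.35, -0.1, 0, 0, 0, 0, 30],
    [-0.7, -0.19, 0, 0, 0, 0, 30],
    [-1, -0.27, 0, 0, 0, 0, 30]
  ]
}}

```text
time: 5.98
tool_pos: [0.5293, 0.0061, 0.2281]
ee_rot: [-3.136, -0.001, 1.784]
wrist_force: [-0.2, -0.2, -2.7]
width: 0.0352
finger_force: 30.0
```

{"api": "servo_tool", "payload": {
  "plan": [
    [-0.35, -0.1, 0, 0, 0, 0, 30],
    [-0.7, -0.19, 0, 0, 0, 0, 30],
    [-1, -0.27, 0, 0, 0, 0, 30]
  ]
}}

```text
time: 6.23
tool_pos: [0.5241, -0.0977, 0.2282]
ee_rot: [-3.137, -0.002, 1.783]
wrist_force: [0.5, 0.0, -3.4]
width: 0.0354
finger_force: 30.0
```

{"api": "servo_tool", "payload": {
  "plan": [
    [-0.35, -0.1, 0, 0, 0, 0, 30],
    [-0.7, -0.19, 0, 0, 0, 0, 30],
    [-1, -0.27, 0, 0, 0, 0, 30]
  ]
}}

```text
time: 6.48
tool_pos: [0.5189, -0.2011, 0.228]
ee_rot: [-3.138, -0.003, 1.783]
wrist_force: [0.2, 0.2, -2.4]
width: 0.0351
finger_force: 30.0
```

{"api": "servo_tool", "payload": {
  "plan": [
    [-0.3, -0.08, 0, 0, 0, 0, 30],
    [-0.6, -0.17, 0, 0, 0, 0, 30],
    [-0.79, -0.215, 0, 0, 0, 0, 30],
    [-0.79, -0.215, 0, 0, 0, 0, 30],
    [-0.79, -0.215, 0, 0, 0, 0, 30]
  ]
}}

```text
time: 6.9
tool_pos: [0.515, -0.2815, 0.228]
ee_rot: [-3.138, -0.005, 1.782]
wrist_force: [0.4, 0.7, -3.4]
width: 0.0355
finger_force: 30.0
```

{"api": "servo_tool", "payload": {
  "plan": [
    [0, 0.02, 0.1, 0, 0, 0, 30],
    [0, 0.02, 0.4, 0, 0, 0, 30],
    [0, 0.02, 0.7, 0, 0, 0, 30],
    [0, 0.02, 0.9, 0, 0, 0, 30],
    [0, 0.02, 1, 0, 0, 0, 30],
    [0, 0.02, 1, 0, 0, 0, 30],
    [0, 0.02, 1, 0, 0, 0, 30]
  ]
}}

```text
time: 7.48
tool_pos: [0.518, -0.2798, 0.1311]
ee_rot: [-3.141, -0.001, 1.785]
wrist_force: [0.4, 0.5, -2.4]
width: 0.0355
finger_force: 30.0
```

{"api": "servo_tool", "payload": {
  "plan": [
    [0, 0, 0.05, 0, 0, 0, 30],
    [0, 0, 0.1, 0, 0, 0, 30],
    [0, 0, 0.15, 0, 0, 0, 30],
    [0, 0, 0.17, 0, 0, 0, 30],
    [0, 0, 0.17, 0, 0, 0, 30]
  ]
}}

```text
time: 7.9
tool_pos: [0.5176, -0.2808, 0.1139]
ee_rot: [-3.141, -0.001, 1.784]
wrist_force: [0.1, 0.2, -3.4]
width: 0.0353
finger_force: 30.0
```

No contact yet; lowering gently.

{"api": "servo_tool", "payload": {
  "plan": [
    [0, 0, 0.03, 0, 0, 0, 30],
    [0, 0, 0.05, 0, 0, 0, 30],
    [0, 0, 0.06, 0, 0, 0, 30],
    [0, 0, 0.07, 0, 0, 0, 30],
    [0, 0, 0.07, 0, 0, 0, 30]
  ]
}}

```text
time: 8.32
tool_pos: [0.5178, -0.2813, 0.1091]
ee_rot: [3.141, 0.001, 1.784]
wrist_force: [-4.2, 0.4, 5.1]
width: 0.0352
finger_force: 30.0
```

```bash
python3 - <<'E'
from prof import *
from ov import *
o=robot.get_obs();print(o["wrist_force"],o["wrist_torque"],o["tool_pos"])
y=np.array([np.cos(1.785),np.sin(1.785),0]);c=o["tool_pos"]+.013*y;c[2]=.110
t=[]
for n in("scene","top"):
    im=robot.snapshot(n)[:,:,::-1].copy();cv2.imwrite(n[0]+"3.png",im)
    u,v=(w2px(n,c+.05*y)).astype(int);z=cv2.resize(im[v-30:v+30,u-25:u+25],None,fx=8,fy=8,interpolation=2);t.append(np.clip(z*1.4,0,255).astype(np.uint8))
    for lab,r in(("flat",np.arange(.062,.094,.004)),("body",np.arange(.041,.05,.002))):
        of,p,w=prof(im,n,c,1.785,r);print(n,lab,w.round(2));print(dict(zip(of.astype(int).tolist(),p.astype(int).tolist())))
cv2.imwrite("pics/p1.png",np.hstack(t))
E
```

```text
[-4.23146182  0.39285014  5.12517509] [0.1051299  0.63757747 0.0340542 ] [ 0.51784295 -0.28132328  0.10912206]
scene flat [0.61 0.13 0.78]
{-26: 120, -24: 119, -22: 117, -20: 117, -18: 118, -16: 115, -14: 110, -12: 108, -10: 113, -8: 119, -6: 124, -4: 125, -2: 119, 0: 119, 2: 120, 4: 120, 6: 118, 8: 115, 10: 115, 12: 115, 14: 115, 16: 121, 18: 134, 20: 142, 22: 148, 24: 147, 26: 140}
scene body [0.61 0.13 0.78]
{-26: 20, -24: 20, -22: 23, -20: 24, -18: 22, -16: 28, -14: 34, -12: 37, -10: 34, -8: 21, -6: 14, -4: 29, -2: 53, 0: 69, 2: 64, 4: 60, 6: 68, 8: 75, 10: 77, 12: 75, 14: 70, 16: 82, 18: 99, 20: 104, 22: 103, 24: 104, 26: 106}
top flat [0. 0. 1.]
{-26: 80, -24: 77, -22: 75, -20: 80, -18: 86, -16: 90, -14: 91, -12: 91, -10: 92, -8: 94, -6: 95, -4: 97, -2: 99, 0: 103, 2: 107, 4: 111, 6: 115, 8: 119, 10: 122, 12: 124, 14: 124, 16: 120, 18: 113, 20: 109, 22: 108, 24: 107, 26: 107}
top body [0. 0. 1.]
{-26: 19, -24: 20, -22: 26, -20: 43, -18: 71, -16: 100, -14: 122, -12: 133, -10: 143, -8: 148, -6: 150, -4: 151, -2: 150, 0: 146, 2: 144, 4: 142, 6: 138, 8: 130, 10: 123, 12: 115, 14: 100, 16: 77, 18: 49, 20: 31, 22: 22, 24: 20, 26: 19}
```

View pics/p1.png

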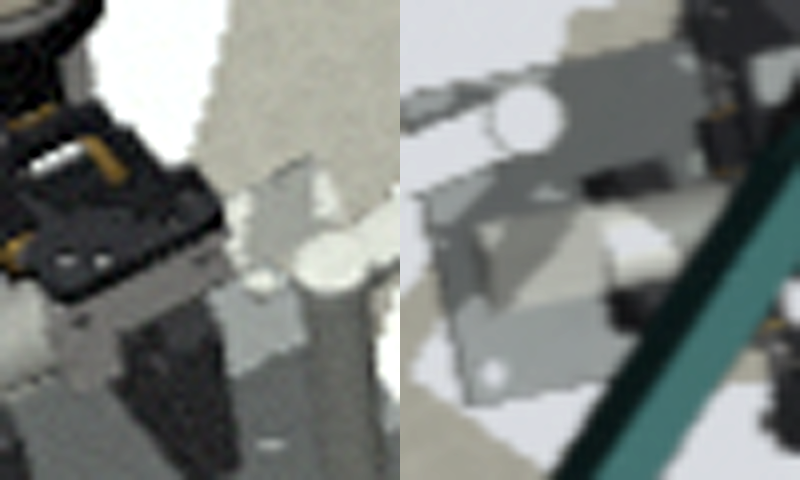

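{"api": "servo_tool", "payload": {
  "plan": [
    [0, -0.015, 0.01, 0, 0, 0, 30],
    [0, -0.022, 0.018, 0, 0, 0, 30],
    [0, -0.022, 0.022, 0, 0, 0, 30],
    [0, -0.022, 0.022, 0, 0, 0, 30]
  ]
}}

```text
time: 8.75
tool_pos: [0.5163, -0.282, 0.1075]
ee_rot: [3.14, 0.002, 1.784]
wrist_force: [-3.8, 0.1, 6.8]
width: 0.0354
finger_force: 30.0
```

{"api": "servo_tool", "payload": {
  "plan": [
    [0, 0, 0, 0, 0, 0, 66],
    [0, 0, 0, 0, 0, 0, 66],
    [0, 0, 0, 0, 0, 0, 66],
    [0, 0, 0, 0, 0, 0, 66],
    [0, 0, 0, 0, 0, 0, 66]
  ]
}}

```text
time: 9.17
tool_pos: [0.5158, -0.2812, 0.1048]
ee_rot: [-3.142, -0.0, 1.784]
wrist_force: [-0.1, -0.4, 0.4]
width: 0.0646
finger_force: 0.0
```

Released. I'll lift and back away towards -y and the robot for a clear look.

{"api": "servo_tool", "payload": {
  "plan": [
    [0, 0, -0.3, 0, 0, 0, 66],
    [0, 0, -0.7, 0, 0, 0, 66],
    [0, 0, -1, 0, 0, 0, 66],
    [0, 0, -1, 0, 0, 0, 66]
  ]
}}

```text
time: 9.5
tool_pos: [0.5187, -0.2832, 0.2138]
ee_rot: [3.131, 0.01, 1.784]
wrist_force: [-0.0, -0.6, 1.0]
width: 0.0661
finger_force: 0.0
```

{"api": "servo_tool", "payload": {
  "plan": [
    [-0.4, -0.4, 0, 0, 0, 0, 66],
    [-0.8, -0.8, 0, 0, 0, 0, 66],
    [-1, -1, 0, 0, 0, 0, 66],
    [-1, -1, 0, 0, 0, 0, 66]
  ]
}}

```text
time: 9.83
tool_pos: [0.4364, -0.4039, 0.2044]
ee_rot: [-3.139, 0.001, 1.78]
wrist_force: [-0.2, -0.6, -0.2]
width: 0.0658
finger_force: 0.0
```

{"api": "servo_tool", "payload": {
  "plan": [
    [-0.4, -0.4, 0, 0, 0, 0, 66],
    [-0.8, -0.8, 0, 0, 0, 0, 66],
    [-1, -1, 0, 0, 0, 0, 66],
    [-1, -1, 0, 0, 0, 0, 66]
  ]
}}

```text
time: 10.17
tool_pos: [0.3591, -0.523, 0.2039]
ee_rot: [-3.139, 0.0, 1.78]
wrist_force: [0.6, 0.1, -1.2]
width: 0.066
finger_force: 0.0
```

```bash
python3 - <<'E'
from prof import *
from ov import *
y=np.array([np.cos(1.785),np.sin(1.785),0]);c=np.array([.5158,-.2812,0])+.013*y;c[2]=.110;print(c,robot.get_obs()["time"])
t=[]
for n in("scene","top"):
    im=robot.snapshot(n)[:,:,::-1].copy();cv2.imwrite(n[0]+"4.png",im)
    for lab,r in(("flat",np.arange(.062,.094,.004)),("body",np.arange(.041,.05,.002))):
        of,p,w=prof(im,n,c,1.785,r);print(n,lab,w.round(2));print(dict(zip(of.astype(int).tolist(),p.astype(int).tolist())))
    u,v=(w2px(n,c+.04*y)).astype(int);z=cv2.resize(im[v-30:v+30,u-25:u+25],None,fx=8,fy=8,interpolation=2);z=np.clip(z*1.25,0,255).astype(np.uint8)
    draw(z,n,barlines(c,1.785,.4),8,u-25,v-30,(0,0,255));t.append(z)
cv2.imwrite("pics/p2.png",np.hstack(t))
E
```

```text
[ 0.5130366 -0.2684971  0.11     ] 10.1667
scene flat [0.62 0.13 0.78]
{-26: 175, -24: 174, -22: 174, -20: 174, -18: 175, -16: 175, -14: 171, -12: 164, -10: 158, -8: 155, -6: 153, -4: 153, -2: 153, 0: 154, 2: 154, 4: 153, 6: 152, 8: 148, 10: 140, 12: 131, 14: 127, 16: 139, 18: 149, 20: 150, 22: 149, 24: 148, 26: 142}
scene body [0.62 0.13 0.78]
{-26: 174, -24: 175, -22: 173, -20: 157, -18: 146, -16: 154, -14: 164, -12: 170, -10: 174, -8: 175, -6: 174, -4: 170, -2: 163, 0: 155, 2: 146, 4: 137, 6: 127, 8: 115, 10: 100, 12: 84, 14: 81, 16: 107, 18: 112, 20: 107, 22: 103, 24: 100, 26: 102}
top flat [0. 0. 1.]
{-26: 105, -24: 99, -22: 87, -20: 81, -18: 93, -16: 112, -14: 124, -12: 128, -10: 128, -8: 128, -6: 127, -4: 125, -2: 123, 0: 120, 2: 118, 4: 118, 6: 118, 8: 118, 10: 117, 12: 118, 14: 119, 16: 118, 18: 114, 20: 109, 22: 107, 24: 107, 26: 107}
top body [0. 0. 1.]
{-26: 19, -24: 19, -22: 22, -20: 29, -18: 51, -16: 81, -14: 108, -12: 125, -10: 136, -8: 143, -6: 148, -4: 149, -2: 149, 0: 148, 2: 144, 4: 144, 6: 142, 8: 137, 10: 130, 12: 120, 14: 109, 16: 93, 18: 67, 20: 39, 22: 26, 24: 19, 26: 18}
```

View pics/p2.png

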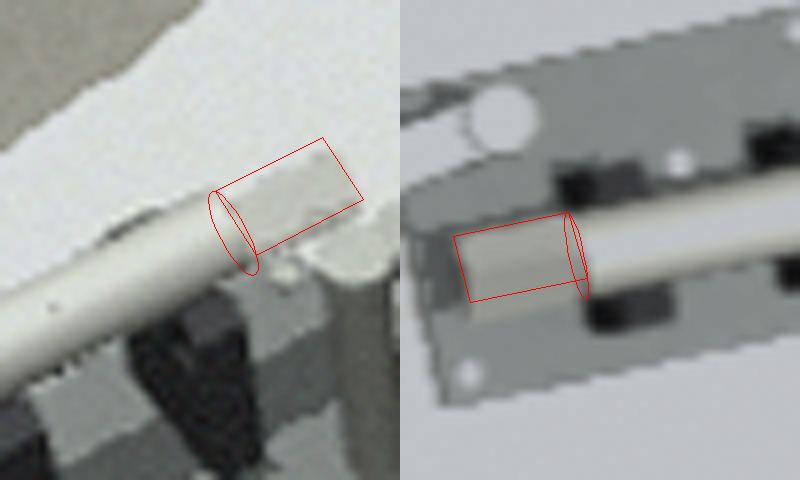

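The flat is visible. In the scene view it sits almost square to the camera, so it leans about 35 to 40° towards +x. I'll regrip upright and roll it by leaning the gripper towards the robot.

{"api": "servo_tool", "payload": {
  "plan": [
    [0.4, 0.4, 0, 0, 0, 0, 66],
    [0.8, 0.8, 0, 0, 0, 0, 66],
    [1, 1, 0, 0, 0, 0, 66],
    [1, 1, 0, 0, 0, 0, 66]
  ]
}}

```text
time: 10.6
tool_pos: [0.4425, -0.3943, 0.2053]
ee_rot: [3.139, -0.003, 1.79]
wrist_force: [-0.3, 0.1, 0.1]
width: 0.0659
finger_force: 0.0
```

{"api": "servo_tool", "payload": {
  "plan": [
    [0.4, 0.4, 0, 0, 0, 0, 66],
    [0.8, 0.8, 0, 0, 0, 0, 66],
    [1, 1, 0, 0, 0, 0, 66],
    [1, 1, 0, 0, 0, 0, 66],
    [1, 1, 0, 0, 0, 0, 66]
  ]
}}

```text
time: 11.02
tool_pos: [0.5183, -0.2754, 0.2052]
ee_rot: [3.14, -0.002, 1.792]
wrist_force: [0.1, 0.6, 0.2]
width: 0.0663
finger_force: 0.0
```

{"api": "servo_tool", "payload": {
  "plan": [
    [0, 0, 0.3, 0, 0, 0, 66],
    [0, 0, 0.7, 0, 0, 0, 66],
    [0, 0, 0.94, 0, 0, 0, 66],
    [0, 0, 0.94, 0, 0, 0, 66],
    [0, 0, 0.94, 0, 0, 0, 66]
  ]
}}

```text
time: 11.43
tool_pos: [0.5147, -0.2805, 0.1098]
ee_rot: [-3.139, -0.003, 1.784]
wrist_force: [1.4, 0.3, 1.1]
width: 0.0662
finger_force: 0.0
```

{"api": "servo_tool", "payload": {
  "plan": [
    [0, 0.01, 0, 0, 0, 0, 30],
    [0, 0.01, 0, 0, 0, 0, 30],
    [0, 0.01, 0, 0, 0, 0, 30],
    [0, 0.01, 0, 0, 0, 0, 30],
    [0, 0.01, 0, 0, 0, 0, 30],
    [0, 0.01, 0, 0, 0, 0, 30]
  ]
}}

```text
time: 11.93
tool_pos: [0.5155, -0.2822, 0.1128]
ee_rot: [-3.139, 0.002, 1.784]
wrist_force: [-4.4, -0.2, 4.9]
width: 0.0355
finger_force: 30.0
```

{"api": "servo_tool", "payload": {
  "plan": [
    [0, 0, 0, -0.05, 0, 0, 30],
    [0, 0, 0, -0.1, 0, 0, 30],
    [0, 0, 0, -0.15, 0, 0, 30],
    [0, 0, 0, -0.2, 0, 0, 30],
    [0, 0, 0, -0.2, 0, 0, 30]
  ]
}}

```text
time: 12.35
tool_pos: [0.5147, -0.2826, 0.1127]
ee_rot: [2.825, 0.002, 1.781]
wrist_force: [-4.8, -0.9, 4.3]
width: 0.0352
finger_force: 30.0
```

{"api": "servo_tool", "payload": {
  "plan": [
    [0, -0.01, 0, -0.05, 0, 0, 30],
    [0, -0.01, 0, -0.1, 0, 0, 30],
    [0, -0.01, 0, -0.15, 0, 0, 30],
    [0, -0.01, 0, -0.21, 0, 0, 30],
    [0, -0.01, 0, -0.21, 0, 0, 30],
    [0, -0.01, 0, -0.21, 0, 0, 30]
  ]
}}

```text
time: 12.85
tool_pos: [0.5143, -0.2829, 0.1119]
ee_rot: [2.498, 0.002, 1.782]
wrist_force: [-8.3, -1.6, 6.1]
width: 0.0356
finger_force: 30.0
```

```bash
cat > look.py <<'E'
from prof import *
import sys
y=np.array([np.cos(1.785),np.sin(1.785),0]);c=np.array([.513,-.2685,.11])
print(robot.get_obs()["ee_rot"])
for n in("scene","top"):
    im=robot.snapshot(n)[:,:,::-1].copy();cv2.imwrite(n[0]+sys.argv[1]+".png",im)
    for lab,r in(("flat",np.arange(.062,.094,.004)),("body",np.arange(.041,.05,.002))):
        of,p,w=prof(im,n,c,1.785,r);print(n,lab);print(dict(zip(of.astype(int).tolist(),p.astype(int).tolist())))
E
python3 look.py 5
```

```text
[2.49787340e+00 2.12742897e-03 1.78220691e+00]
scene flat
{-26: 181, -24: 181, -22: 181, -20: 179, -18: 171, -16: 168, -14: 173, -12: 173, -10: 167, -8: 155, -6: 143, -4: 135, -2: 121, 0: 102, 2: 85, 4: 86, 6: 108, 8: 110, 10: 102, 12: 87, 14: 80, 16: 106, 18: 138, 20: 152, 22: 155, 24: 155, 26: 149}
scene body
{-26: 181, -24: 181, -22: 180, -20: 170, -18: 160, -16: 162, -14: 169, -12: 171, -10: 173, -8: 176, -6: 176, -4: 175, -2: 171, 0: 164, 2: 155, 4: 146, 6: 135, 8: 121, 10: 107, 12: 91, 14: 85, 16: 84, 18: 94, 20: 105, 22: 106, 24: 103, 26: 106}
top flat
{-26: 103, -24: 93, -22: 83, -20: 84, -18: 105, -16: 128, -14: 139, -12: 141, -10: 141, -8: 142, -6: 148, -4: 153, -2: 155, 0: 155, 2: 153, 4: 150, 6: 144, 8: 136, 10: 117, 12: 103, 14: 104, 16: 106, 18: 106, 20: 107, 22: 107, 24: 107, 26: 107}
top body
{-26: 19, -24: 20, -22: 23, -20: 30, -18: 53, -16: 84, -14: 113, -12: 130, -10: 141, -8: 148, -6: 153, -4: 154, -2: 154, 0: 153, 2: 153, 4: 150, 6: 143, 8: 139, 10: 133, 12: 121, 14: 108, 16: 91, 18: 65, 20: 38, 22: 25, 24: 19, 26: 18}
```

The top view now shows the end cut off at 10 mm on the robot side, so the flat points at -x (θ≈-90°). It therefore started near -53° and I must roll the other way, in two grips.

{"api": "servo_tool", "payload": {
  "plan": [
    [0, 0, 0, 0.07, 0, 0, 30],
    [0, 0, 0, 0.14, 0, 0, 30],
    [0, 0, 0, 0.21, 0, 0, 30],
    [0, 0, 0, 0.28, 0, 0, 30],
    [0, 0, 0, 0.35, 0, 0, 30],
    [0, 0, 0, 0.42, 0, 0, 30],
    [0, 0, 0, 0.49, 0, 0, 30],
    [0, 0, 0, 0.56, 0, 0, 30],
    [0, 0, 0, 0.62, 0, 0, 30],
    [0, 0, 0, 0.62, 0, 0, 30],
    [0, 0, 0, 0.62, 0, 0, 30]
  ]
}}

```text
time: 13.87
tool_pos: [0.5155, -0.2813, 0.1109]
ee_rot: [-2.807, -0.001, 1.786]
wrist_force: [-4.8, -1.0, 2.2]
width: 0.0354
finger_force: 30.0
```

```bash
python3 look.py 6|grep -A1 -E "top|scene flat|\[" ; python3 -c "
from h import *
print(robot.get_obs()['joint_positions'].round(2))"
```

```text
[-2.80688158e+00 -9.41334285e-04  1.78583070e+00]
scene flat
{-26: 180, -24: 179, -22: 180, -20: 181, -18: 179, -16: 154, -14: 115, -12: 91, -10: 84, -8: 89, -6: 100, -4: 108, -2: 112, 0: 114, 2: 117, 4: 120, 6: 122, 8: 124, 10: 122, 12: 116, 14: 112, 16: 114, 18: 115, 20: 117, 22: 119, 24: 119, 26: 118}
--
top flat
{-26: 59, -24: 56, -22: 53, -20: 51, -18: 49, -16: 46, -14: 44, -12: 42, -10: 41, -8: 40, -6: 37, -4: 34, -2: 31, 0: 29, 2: 29, 4: 29, 6: 28, 8: 27, 10: 27, 12: 27, 14: 28, 16: 33, 18: 37, 20: 40, 22: 42, 24: 44, 26: 46}
top body
{-26: 50, -24: 53, -22: 56, -20: 56, -18: 56, -16: 56, -14: 56, -12: 55, -10: 55, -8: 55, -6: 54, -4: 54, -2: 54, 0: 54, 2: 53, 4: 54, 6: 54, 8: 54, 10: 55, 12: 56, 14: 55, 16: 53, 18: 51, 20: 47, 22: 44, 24: 40, 26: 39}
[-0.48  0.41  1.23 -0.21  1.75 -0.7 ]
```

{"api": "servo_tool", "payload": {
  "plan": [
    [0, 0, 0, 0, 0, 0, 66],
    [0, 0, 0, 0, 0, 0, 66],
    [0, 0, 0, 0, 0, 0, 66],
    [0, 0, 0, 0, 0, 0, 66],
    [0, 0, 0, -0.07, 0, 0, 66],
    [0, 0, 0, -0.14, 0, 0, 66],
    [0, 0, 0, -0.21, 0, 0, 66],
    [0, 0, 0, -0.28, 0, 0, 66],
    [0, 0, 0, -0.35, 0, 0, 66],
    [0, 0, 0, -0.42, 0, 0, 66],
    [0, 0, 0, -0.42, 0, 0, 66],
    [0, 0, 0, -0.42, 0, 0, 66]
  ]
}}

```text
time: 14.97
tool_pos: [0.5143, -0.2817, 0.1106]
ee_rot: [2.814, -0.001, 1.781]
wrist_force: [0.1, 0.5, 0.9]
width: 0.0661
finger_force: 0.0
```

```bash
python3 look.py 7|grep -A1 -E "top|scene|\[" 
```

```text
[ 2.81360886e+00 -9.52845541e-04  1.78125337e+00]
scene flat
{-26: 154, -24: 146, -22: 142, -20: 139, -18: 134, -16: 133, -14: 139, -12: 142, -10: 143, -8: 141, -6: 137, -4: 137, -2: 137, 0: 137, 2: 139, 4: 140, 6: 139, 8: 134, 10: 129, 12: 123, 14: 120, 16: 132, 18: 148, 20: 155, 22: 157, 24: 157, 26: 151}
scene body
{-26: 185, -24: 185, -22: 181, -20: 166, -18: 158, -16: 164, -14: 173, -12: 179, -10: 183, -8: 184, -6: 180, -4: 177, -2: 171, 0: 164, 2: 155, 4: 145, 6: 134, 8: 120, 10: 107, 12: 91, 14: 81, 16: 79, 18: 92, 20: 105, 22: 108, 24: 106, 26: 107}
top flat
{-26: 107, -24: 102, -22: 89, -20: 79, -18: 84, -16: 95, -14: 106, -12: 114, -10: 118, -8: 121, -6: 129, -4: 136, -2: 139, 0: 140, 2: 141, 4: 141, 6: 141, 8: 140, 10: 140, 12: 141, 14: 143, 16: 141, 18: 133, 20: 121, 22: 112, 24: 108, 26: 107}
top body
{-26: 19, -24: 19, -22: 22, -20: 29, -18: 50, -16: 79, -14: 108, -12: 124, -10: 136, -8: 145, -6: 151, -4: 152, -2: 150, 0: 146, 2: 144, 4: 143, 6: 140, 8: 135, 10: 131, 12: 123, 14: 113, 16: 97, 18: 69, 20: 41, 22: 26, 24: 19, 26: 17}
```

The top view now shows a flat zone from -7 to +18 mm, giving θ≈-35°, which agrees with the tool rotation. I'll grip and roll +35°.

{"api": "servo_tool", "payload": {
  "plan": [
    [0, 0, 0, 0, 0, 0, 30],
    [0, 0, 0, 0, 0, 0, 30],
    [0, 0, 0, 0, 0, 0, 30],
    [0, 0, 0, 0, 0, 0, 30],
    [0, 0, 0, 0, 0, 0, 30],
    [0, 0, 0, 0, 0, 0, 30]
  ]
}}

```text
time: 15.57
tool_pos: [0.5151, -0.2814, 0.1105]
ee_rot: [2.814, -0.0, 1.785]
wrist_force: [-2.9, -1.1, 0.6]
width: 0.0353
finger_force: 30.0
```

{"api": "servo_tool", "payload": {
  "plan": [
    [0, 0, 0, 0.07, 0, 0, 30],
    [0, 0, 0, 0.14, 0, 0, 30],
    [0, 0, 0, 0.21, 0, 0, 30],
    [0, 0, 0, 0.28, 0, 0, 30],
    [0, 0, 0, 0.34, 0, 0, 30],
    [0, 0, 0, 0.385, 0, 0, 30],
    [0, 0, 0, 0.385, 0, 0, 30],
    [0, 0, 0, 0.385, 0, 0, 30]
  ]
}}

```text
time: 16.23
tool_pos: [0.5161, -0.281, 0.1107]
ee_rot: [-2.864, -0.001, 1.785]
wrist_force: [-2.5, 0.3, 2.3]
width: 0.0355
finger_force: 30.0
```

{"api": "servo_tool", "payload": {
  "plan": [
    [0, 0, 0, 0, 0, 0, 66],
    [0, 0, 0, 0, 0, 0, 66],
    [0, 0, 0, 0, 0, 0, 66],
    [0, 0, 0, 0, 0, 0, 66],
    [0, 0, 0, -0.07, 0, 0, 66],
    [0, 0, 0, -0.14, 0, 0, 66],
    [0, 0, 0, -0.21, 0, 0, 66],
    [0, 0, 0, -0.28, 0, 0, 66],
    [0, 0, 0, -0.35, 0, 0, 66],
    [0, 0, 0, -0.385, 0, 0, 66],
    [0, 0, 0, -0.385, 0, 0, 66]
  ]
}}

```text
time: 17.15
tool_pos: [0.5131, -0.2817, 0.1102]
ee_rot: [2.812, -0.001, 1.78]
wrist_force: [-0.1, 0.2, -0.1]
width: 0.0661
finger_force: 0.0
```

```bash
python3 look.py 8|grep -A1 -E "top|scene|\[" 
```

```text
[ 2.81162663e+00 -1.20224696e-03  1.78030358e+00]
scene flat
{-26: 151, -24: 145, -22: 142, -20: 149, -18: 167, -16: 175, -14: 176, -12: 174, -10: 173, -8: 174, -6: 174, -4: 174, -2: 174, 0: 160, 2: 133, 4: 110, 6: 99, 8: 95, 10: 92, 12: 86, 14: 89, 16: 117, 18: 146, 20: 156, 22: 157, 24: 156, 26: 151}
scene body
{-26: 185, -24: 187, -22: 183, -20: 165, -18: 153, -16: 161, -14: 172, -12: 178, -10: 180, -8: 183, -6: 182, -4: 178, -2: 172, 0: 164, 2: 154, 4: 145, 6: 135, 8: 121, 10: 106, 12: 89, 14: 78, 16: 81, 18: 96, 20: 107, 22: 108, 24: 105, 26: 108}
top flat
{-26: 107, -24: 102, -22: 89, -20: 78, -18: 86, -16: 107, -14: 129, -12: 146, -10: 154, -8: 156, -6: 157, -4: 157, -2: 157, 0: 157, 2: 157, 4: 157, 6: 157, 8: 157, 10: 157, 12: 156, 14: 155, 16: 148, 18: 135, 20: 121, 22: 111, 24: 108, 26: 107}
top body
{-26: 19, -24: 20, -22: 22, -20: 28, -18: 50, -16: 80, -14: 110, -12: 128, -10: 140, -8: 142, -6: 146, -4: 150, -2: 149, 0: 146, 2: 146, 4: 147, 6: 146, 8: 142, 10: 137, 12: 130, 14: 121, 16: 104, 18: 74, 20: 43, 22: 27, 24: 20, 26: 18}
```

The flat is nearly up: the scene lower edge sits at about +2 mm where +3.4 is expected, so it is still about -5°. One small correction.

{"api": "servo_tool", "payload": {
  "plan": [
    [0, 0, 0, 0, 0, 0, 30],
    [0, 0, 0, 0, 0, 0, 30],
    [0, 0, 0, 0, 0, 0, 30],
    [0, 0, 0, 0, 0, 0, 30],
    [0, 0, 0, 0, 0, 0, 30],
    [0, 0, 0, 0, 0, 0, 30],
    [0, 0, 0, 0.03, 0, 0, 30],
    [0, 0, 0, 0.058, 0, 0, 30],
    [0, 0, 0, 0.058, 0, 0, 30],
    [0, 0, 0, 0.058, 0, 0, 30]
  ]
}}

```text
time: 18.08
tool_pos: [0.5156, -0.2814, 0.1108]
ee_rot: [2.904, -0.0, 1.785]
wrist_force: [-4.6, -0.9, 1.3]
width: 0.0356
finger_force: 30.0
```

{"api": "servo_tool", "payload": {
  "plan": [
    [0, 0, 0, 0, 0, 0, 66],
    [0, 0, 0, 0, 0, 0, 66],
    [0, 0, 0, 0, 0, 0, 66],
    [0, 0, 0, 0, 0, 0, 66],
    [0, 0, 0, 0, 0, 0, 66]
  ]
}}

```text
time: 18.5
tool_pos: [0.516, -0.2814, 0.1111]
ee_rot: [2.902, 0.0, 1.784]
wrist_force: [0.7, -0.5, -0.0]
width: 0.064
finger_force: 0.0
```

```bash
python3 look.py 9|grep -A1 -E "top flat|scene|\["; python3 - <<'E'
from h import *
import numpy as np
from ov import T
c=np.array([.5135,-.2685,.11]);f=T(c,1.785)
for k in ("swing_knob",):
    for n in("top","scene"): print(n,robot.find_in(k,n)[:2])
g=cv2.cvtColor(cv2.imread("t9.png"),6); print(g[206:222,294:312])
p=f((.06,.075,.058));print("piv",p,"home knob",f((-.026,.075,.042)))
for a in(1.3,1.42,1.55):
    q=f((.06-.086*np.cos(a),.075+.086*np.sin(a),.058));print(a,q,w2px("top",q),w2px("scene",q))
E
```

```text
[2.90188700e+00 5.34277066e-05 1.78388024e+00]
scene flat
{-26: 130, -24: 137, -22: 144, -20: 156, -18: 171, -16: 178, -14: 178, -12: 176, -10: 174, -8: 176, -6: 176, -4: 175, -2: 176, 0: 174, 2: 152, 4: 121, 6: 106, 8: 100, 10: 92, 12: 83, 14: 82, 16: 98, 18: 117, 20: 132, 22: 148, 24: 155, 26: 151}
scene body
{-26: 78, -24: 87, -22: 88, -20: 96, -18: 125, -16: 157, -14: 173, -12: 178, -10: 181, -8: 184, -6: 184, -4: 179, -2: 173, 0: 165, 2: 157, 4: 146, 6: 135, 8: 122, 10: 106, 12: 88, 14: 81, 16: 91, 18: 84, 20: 75, 22: 71, 24: 70, 26: 70}
top flat
{-26: 106, -24: 101, -22: 89, -20: 79, -18: 90, -16: 116, -14: 137, -12: 150, -10: 155, -8: 156, -6: 156, -4: 156, -2: 156, 0: 156, 2: 156, 4: 156, 6: 156, 8: 156, 10: 156, 12: 156, 14: 153, 16: 144, 18: 126, 20: 103, 22: 85, 24: 79, 26: 75}
top [{'extent': [315.6, 208.2, 28.6, 23.4], 'conf': 0.7}]
scene [{'extent': [229.9, 211.2, 33.3, 29.5], 'conf': 0.87}]
[[157 157 157 157 157 157 157 157 155 154 153 142 123 118 115 117 118 130]
 [157 157 157 157 158 157 157 155 142 124 123 120 118 110 107 134 152 155]
 [157 157 157 156 156 154 151 1
[... 621 characters left out ...]
5 155 154 154 157 157]
 [157 157 155 154 153 152 140 130 142 126 128 153 156 157 157 157 157 157]
 [157 157 157 157 157 156 147 143 155 154 154 157 157 157 158 157 158 157]
 [157 156 157 156 156 157 156 155 156 157 158 157 157 157 157 157 157 157]
 [157 157 157 157 157 157 157 157 157 156 157 157 157 157 158 157 158 157]
 [157 157 157 157 157 157 157 157 157 157 157 157 157 157 157 157 156 157]]
piv [ 0.55618606 -0.18245989  0.168     ] home knob [ 0.4721515  -0.20074086  0.152     ]
1.3 [ 0.51609214 -0.10637784  0.168     ] [303.7 214.9] [238.4 193.9]
1.42 [ 0.52548842 -0.10212525  0.168     ] [302.4 211.9] [240.9 195.5]
1.55 [ 0.53616156 -0.09882366  0.168     ] [301.3 208.4] [243.2 197.6]
```

The roll reads right: the flat edge is at +3.2 mm against 3.4 expected. Now I retract along the tool axis and go for the knob, whose top is at px (302,213).

{"api": "servo_tool", "payload": {
  "plan": [
    [0, 0, -0.1, 0, 0, 0, 66],
    [0, 0, -0.3, 0, 0, 0, 66],
    [0, 0, -0.6, 0, 0, 0, 66],
    [0, 0, -0.9, 0, 0, 0, 66],
    [0, 0, -1, 0, 0, 0, 66],
    [0, 0, -1, 0, 0, 0, 66]
  ]
}}

```text
time: 19.2
tool_pos: [0.4938, -0.2879, 0.2129]
ee_rot: [2.898, 0.007, 1.783]
wrist_force: [0.6, 0.0, -0.8]
width: 0.0659
finger_force: 0.0
```

```bash
cat mv.py >/dev/null; python3 look.py 10|grep -A1 -E "top flat|scene flat|\["; python3 - <<'E'
from mv import *
from h import *
o=robot.get_obs();k=px2w("top",302.4,212.7,.168);print(o["tool_pos"],k)
go(o["tool_pos"],Ro.from_euler("xyz",o["ee_rot"]),np.array([k[0],k[1],.225]),down(1.785))
E
```

```text
[2.89761759 0.00681071 1.78340606]
scene flat
{-26: 166, -24: 174, -22: 176, -20: 177, -18: 177, -16: 176, -14: 175, -12: 173, -10: 172, -8: 174, -6: 174, -4: 174, -2: 173, 0: 171, 2: 150, 4: 119, 6: 104, 8: 99, 10: 90, 12: 81, 14: 82, 16: 108, 18: 141, 20: 154, 22: 156, 24: 155, 26: 150}
--
top flat
{-26: 108, -24: 103, -22: 90, -20: 81, -18: 92, -16: 117, -14: 139, -12: 152, -10: 157, -8: 158, -6: 159, -4: 159, -2: 159, 0: 159, 2: 159, 4: 159, 6: 159, 8: 159, 10: 159, 12: 158, 14: 155, 16: 147, 18: 133, 20: 117, 22: 103, 24: 97, 26: 94}
[ 0.49252434 -0.28631022  0.2075752 ] [ 0.523  -0.1022  0.168 ]
row [1.0, 0.409, -0.004] [0.152, -0.0, -0.001] rows>= 3
row [0.735, 0.292, -0.074] [0.0, -0.0, -0.0] rows>= 2
```

{"api": "servo_tool", "payload": {
  "plan": [
    [0.1, 0.05, -0.1, 0.05, 0, 0, 60],
    [0.4, 0.16, -0.15, 0.1, 0, 0, 60],
    [0.8, 0.33, -0.15, 0.152, 0, 0, 60],
    [1, 0.41, -0.15, 0.152, 0, 0, 60],
    [1, 0.41, -0.15, 0.152, 0, 0, 60]
  ]
}}

```text
time: 19.72
tool_pos: [0.508, -0.1759, 0.2301]
ee_rot: [-3.139, -0.005, 1.791]
wrist_force: [-0.4, -0.9, -0.6]
width: 0.06
finger_force: 0.0
```

{"api": "servo_tool", "payload": {
  "plan": [
    [0.35, 0.12, 0, 0, 0, 0, 60],
    [0.6, 0.24, 0, 0, 0, 0, 60],
    [0.73, 0.29, 0, 0, 0, 0, 60],
    [0.73, 0.29, 0, 0, 0, 0, 60],
    [0.73, 0.29, 0, 0, 0, 0, 60]
  ]
}}

```text
time: 20.13
tool_pos: [0.5192, -0.1037, 0.2303]
ee_rot: [-3.138, -0.001, 1.785]
wrist_force: [-0.0, -0.5, -0.4]
width: 0.0599
finger_force: 0.0
```

```bash
python3 - <<'E'
from mv import *
from h import *
o=robot.get_obs();print(o["tool_pos"],o["ee_rot"],o["joint_positions"].round(2))
go(o["tool_pos"],Ro.from_euler("xyz",o["ee_rot"]),np.array([.523,-.1022,.156]),down(1.785))
E
```

```text
[ 0.51919209 -0.10368002  0.23034907] [-3.13835110e+00 -8.42727030e-04  1.78494243e+00] [-0.3   0.04  1.4  -0.    1.7  -0.52]
row [0.006, 0.043, 0.743] [-0.002, -0.001, -0.0] rows>= 2
```

{"api": "servo_tool", "payload": {
  "plan": [
    [0.01, 0.04, 0.2, 0, 0, 0, 60],
    [0.01, 0.04, 0.5, 0, 0, 0, 60],
    [0.01, 0.04, 0.7, 0, 0, 0, 60],
    [0.01, 0.04, 0.74, 0, 0, 0, 60],
    [0.01, 0.04, 0.74, 0, 0, 0, 60],
    [0.01, 0.04, 0.74, 0, 0, 0, 60]
  ]
}}

```text
time: 20.63
tool_pos: [0.5237, -0.1028, 0.1588]
ee_rot: [3.141, 0.0, 1.783]
wrist_force: [0.5, 0.2, 0.4]
width: 0.0602
finger_force: 0.0
```

{"api": "servo_tool", "payload": {
  "plan": [
    [0, 0, 0, 0, 0, 0, 14],
    [0, 0, 0, 0, 0, 0, 14],
    [0, 0, 0, 0, 0, 0, 14],
    [0, 0, 0, 0, 0, 0, 14],
    [0, 0, 0, 0, 0, 0, 14],
    [0, 0, 0, 0, 0, 0, 14],
    [0, 0, 0, 0, 0, 0, 14],
    [0, 0, 0, 0, 0, 0, 14]
  ]
}}

```text
time: 21.3
tool_pos: [0.5233, -0.1015, 0.1585]
ee_rot: [-3.141, -0.0, 1.784]
wrist_force: [-1.4, 0.5, 0.8]
width: 0.0171
finger_force: 30.0
```

```bash
cat > arc.py <<'E'
from mv import *
from h import *
o=robot.get_obs();print(o["tool_pos"],o["ee_rot"],o["wrist_force"],o["width"])
piv=np.array([.5560,-.1825]);p=o["tool_pos"][:2];r=p-piv;a0=np.arctan2(r[1],r[0])%(2*np.pi);print("r",np.linalg.norm(r),"arm",1.785+np.pi/2-a0)
yaw=o["ee_rot"][2]%(2*np.pi);ex=np.array([np.cos(yaw),np.sin(yaw)]);ey=np.array([ex[1],-ex[0]])
for d in range(6,43,6):
    a=a0+np.radians(d);q=piv+np.linalg.norm(r)*np.array([np.cos(a),np.sin(a)])-p
    print(d,(q@ex/.1).round(3),(q@ey/.1).round(3),round(-d/90,3))
E
python3 arc.py
```

```text
[ 0.52334632 -0.10150753  0.15850615] [-3.14117851e+00 -3.60182293e-04  1.78418592e+00] [-1.38134897  0.45261957  0.84719172] 0.017059880679076534
r 0.08732722036617065 arm 1.4017644001017746
6 -0.02 -0.089 -0.067
12 -0.049 -0.176 -0.133
18 -0.088 -0.259 -0.2
24 -0.134 -0.337 -0.267
30 -0.189 -0.411 -0.333
36 -0.251 -0.478 -0.4
42 -0.32 -0.538 -0.467
```

{"api": "servo_tool", "payload": {
  "plan": [
    [-0.02, -0.09, 0, 0, 0, -0.067, 14],
    [-0.05, -0.176, 0, 0, 0, -0.133, 14],
    [-0.088, -0.259, 0, 0, 0, -0.2, 14],
    [-0.134, -0.337, 0, 0, 0, -0.267, 14],
    [-0.19, -0.41, 0, 0, 0, -0.333, 14],
    [-0.25, -0.478, 0, 0, 0, -0.4, 14],
    [-0.32, -0.538, 0, 0, 0, -0.467, 14],
    [-0.32, -0.538, 0, 0, 0, -0.467, 14]
  ]
}}

```text
time: 21.97
tool_pos: [0.4758, -0.1446, 0.1585]
ee_rot: [-3.14, -0.003, 2.52]
wrist_force: [-5.3, 2.4, 2.8]
width: 0.0172
finger_force: 30.0
```

```bash
python3 arc.py
```

```text
[ 0.47581478 -0.14459748  0.15848506] [-3.14031919 -0.00346148  2.51968689] [-5.26397935  2.36693865  2.75270888] 0.017228885275215794
r 0.08869200183557974 arm 0.6557631716206638
6 -0.021 -0.09 -0.067
12 -0.052 -0.178 -0.133
18 -0.092 -0.262 -0.2
24 -0.14 -0.341 -0.267
30 -0.196 -0.415 -0.333
36 -0.26 -0.482 -0.4
42 -0.331 -0.543 -0.467
```

{"api": "servo_tool", "payload": {
  "plan": [
    [-0.02, -0.09, 0, 0, 0, -0.067, 14],
    [-0.05, -0.178, 0, 0, 0, -0.133, 14],
    [-0.09, -0.262, 0, 0, 0, -0.2, 14],
    [-0.14, -0.341, 0, 0, 0, -0.267, 14],
    [-0.14, -0.341, 0, 0, 0, -0.267, 14]
  ]
}}

```text
time: 22.38
tool_pos: [0.4666, -0.1811, 0.1585]
ee_rot: [-3.14, -0.006, 2.939]
wrist_force: [-8.9, 1.1, 3.9]
width: 0.0174
finger_force: 30.0
```

```bash
python3 arc.py
```

```text
[ 0.46656497 -0.18113113  0.15848593] [-3.14038486 -0.00601518  2.93869713] [-8.93360483  1.09830137  3.93069541] 0.017378376036093626
r 0.08944550789524419 arm 0.22950821991980952
6 -0.022 -0.091 -0.067
12 -0.054 -0.179 -0.133
18 -0.095 -0.263 -0.2
24 -0.144 -0.343 -0.267
30 -0.201 -0.417 -0.333
36 -0.266 -0.485 -0.4
42 -0.337 -0.545 -0.467
```

{"api": "servo_tool", "payload": {
  "plan": [
    [0.02, -0.045, 0, 0, 0, -0.033, 14],
    [0.01, -0.09, 0, 0, 0, -0.067, 14],
    [-0.005, -0.135, 0, 0, 0, -0.1, 14],
    [-0.02, -0.18, 0, 0, 0, -0.133, 14],
    [-0.02, -0.18, 0, 0, 0, -0.133, 14],
    [-0.02, -0.18, 0, 0, 0, -0.133, 14]
  ]
}}

```text
time: 22.88
tool_pos: [0.4676, -0.1985, 0.1585]
ee_rot: [-3.141, 0.0, -3.139]
wrist_force: [-0.3, -0.6, 1.7]
width: 0.0173
finger_force: 30.0
```

```bash
python3 arc.py; python3 look.py 11|grep -A1 -E "top flat|scene flat"
```

```text
[ 0.46755161 -0.19851845  0.15850207] [-3.14096602e+00  1.40312634e-04 -3.13906273e+00] [-0.26031931 -0.5738796   1.7482252 ] 0.017336964946629726
r 0.08988719725658202 arm 0.03504054336893869
6 -0.021 -0.092 -0.067
12 -0.052 -0.181 -0.133
18 -0.092 -0.266 -0.2
24 -0.141 -0.346 -0.267
30 -0.198 -0.421 -0.333
36 -0.262 -0.49 -0.4
42 -0.333 -0.552 -0.467
scene flat
{-26: 107, -24: 108, -22: 109, -20: 106, -18: 99, -16: 97, -14: 98, -12: 98, -10: 99, -8: 98, -6: 97, -4: 96, -2: 97, 0: 97, 2: 95, 4: 93, 6: 92, 8: 93, 10: 98, 12: 103, 14: 109, 16: 118, 18: 132, 20: 137, 22: 135, 24: 128, 26: 122}
--
top flat
{-26: 91, -24: 90, -22: 89, -20: 85, -18: 82, -16: 81, -14: 75, -12: 66, -10: 53, -8: 40, -6: 29, -4: 27, -2: 28, 0: 27, 2: 24, 4: 24, 6: 28, 8: 33, 10: 38, 12: 41, 14: 42, 16: 43, 18: 43, 20: 43, 22: 45, 24: 48, 26: 49}
```

{"api": "servo_tool", "payload": {
  "plan": [
    [0, -0.015, 0, 0, 0, -0.01, 14],
    [0, -0.03, 0, 0, 0, -0.02, 14],
    [0, -0.03, 0, 0, 0, -0.02, 14],
    [0, -0.03, 0, 0, 0, -0.02, 14]
  ]
}}

```text
time: 23.32
tool_pos: [0.468, -0.201, 0.1585]
ee_rot: [3.141, 0.001, -3.106]
wrist_force: [0.2, 1.1, 1.1]
width: 0.0177
finger_force: 30.0
```

{"api": "servo_tool", "payload": {
  "plan": [
    [-0.003, -0.015, 0, 0, 0, -0.01, 14],
    [-0.005, -0.03, 0, 0, 0, -0.02, 14],
    [-0.005, -0.03, 0, 0, 0, -0.02, 14],
    [-0.005, -0.03, 0, 0, 0, -0.02, 14]
  ]
}}

```text
time: 23.65
tool_pos: [0.4684, -0.2033, 0.1585]
ee_rot: [3.14, 0.001, -3.074]
wrist_force: [1.2, 5.2, 2.4]
width: 0.0174
finger_force: 30.0
```

{"api": "servo_tool", "payload": {
  "plan": [
    [0, -0.015, 0, 0, 0, 0, 14],
    [0, -0.025, 0, 0, 0, 0, 14],
    [0, -0.025, 0, 0, 0, 0, 14],
    [0, -0.025, 0, 0, 0, 0, 14]
  ]
}}

```text
time: 23.98
tool_pos: [0.4684, -0.2035, 0.1584]
ee_rot: [3.135, 0.0, -3.073]
wrist_force: [0.9, 11.1, 4.2]
width: 0.0176
finger_force: 30.0
```

```bash
python3 arc.py | head -2
```

```text
[ 0.46839647 -0.2034608   0.15840666] [ 3.13486190e+00  3.67535822e-04 -3.07272426e+00] [ 0.85354969 11.08188129  4.19568663] 0.017588867714463097
r 0.09007626687796728 arm -0.020649864494767023
```

It is at the hard stop: 11 N with no movement, angle ≈0. Releasing and lifting off.

{"api": "servo_tool", "payload": {
  "plan": [
    [0, 0, 0, 0, 0, 0, 44],
    [0, 0.01, 0, 0, 0, 0, 44],
    [0, 0.02, 0, 0, 0, 0, 44],
    [0, 0.02, 0, 0, 0, 0, 44],
    [0, 0.02, 0, 0, 0, 0, 44]
  ]
}}

```text
time: 24.4
tool_pos: [0.4678, -0.2052, 0.1581]
ee_rot: [-3.141, -0.001, -3.075]
wrist_force: [-0.4, -0.4, -0.4]
width: 0.0436
finger_force: 0.0
```

{"api": "servo_tool", "payload": {
  "plan": [
    [0, 0, -0.1, 0, 0, 0, 44],
    [0, 0, -0.4, 0, 0, 0, 44],
    [0, 0, -0.8, 0, 0, 0, 44],
    [0, 0, -1, 0, 0, 0, 44],
    [0, 0, -1, 0, 0, 0, 44]
  ]
}}

```text
time: 24.82
tool_pos: [0.4702, -0.2063, 0.2658]
ee_rot: [-3.134, 0.01, -3.075]
wrist_force: [0.2, 0.1, 0.6]
width: 0.0437
finger_force: 0.0
```

{"api": "servo_tool", "payload": {
  "plan": [
    [0.4, 0.3, 0, 0, 0, 0, 44],
    [0.8, 0.6, 0, 0, 0, 0, 44],
    [1, 1, 0, 0, 0, 0, 44],
    [1, 1, 0, 0, 0, 0, 44]
  ]
}}

```text
time: 25.15
tool_pos: [0.3589, -0.1096, 0.2581]
ee_rot: [3.14, -0.001, -3.075]
wrist_force: [0.6, 0.3, -0.4]
width: 0.0439
finger_force: 0.0
```

{"api": "servo_tool", "payload": {
  "plan": [
    [0.4, 0.4, 0, 0, 0, 0, 44],
    [0.8, 0.8, 0, 0, 0, 0, 44],
    [1, 1, 0, 0, 0, 0, 44],
    [1, 1, 0, 0, 0, 0, 44],
    [1, 1, 0, 0, 0, 0, 44]
  ]
}}

```text
time: 25.57
tool_pos: [0.2533, -0.0172, 0.2588]
ee_rot: [-3.141, 0.003, -3.072]
wrist_force: [0.5, -0.1, 0.1]
width: 0.0439
finger_force: 0.0
```

```bash
python3 - <<'E'
from ov import *
c=np.array([.513,-.2685,.11]);t=[]
for n in("scene","top"):
    im=robot.snapshot(n)[:,:,::-1].copy();f=T(c,1.785);u,v=w2px(n,f((0,.03,0))).astype(int)
    z=np.clip(1.25*cv2.resize(im[v-30:v+30,u-25:u+25],None,fx=8,fy=8,interpolation=2),0,255).astype(np.uint8)
    draw(z,n,[[f((.06,.075,.0225)),f((-.04,.075,.0225))]],8,u-25,v-30,(0,0,255));t.append(z)
cv2.imwrite("pics/f.png",np.hstack(t))
E
```

```text
(no output)
```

View pics/f.png

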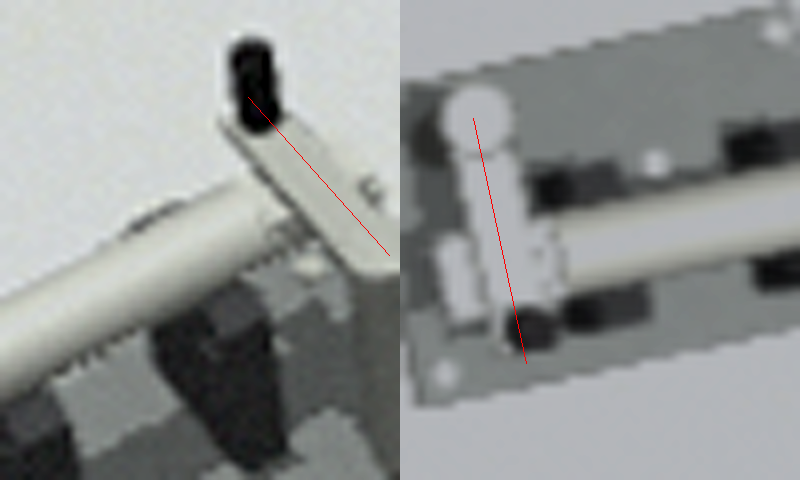

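The picture shows the arm home across the middle of the flat, with the knob at zoomed (530,330) beyond the bar and the spindle seated. Handing in.

```bash
python3 -c "
from bench import robot
print(robot.close_job())"
```

```text
the job is handed in; nothing more can be done
None
```

I handed the job in at about 26 s: the spindle lies in the V-blocks with its flat up to within about 3° by camera estimate, the swing arm is against its home stop across the flat, and the plain bar was not touched.

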